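# Clamp the lid of the watch pressure tester

### The job

The watch is in the pressure tester with the clear lid on, ready for its water-resistance test. With a finger, push the swing strap round over the lid until it stops against the catch post, then push the red cam lever all the way down so that the lid is clamped. Do not lift the lid or shift it, and leave the other things on the bench where they are.

Things in the scene. Friction and masses are not known exactly. Their poses are not given: they have to be found in the camera images.
- tester: Bench pressure tester, fixed: grey base 200 (x) x 124 (y) x 14 mm, round chamber 100 mm across, hinge post at x = +65 mm, catch post at x = -65 mm (head 20 mm across, top 110.5 mm up), both on y = 0; pod with dial gauge at x 0 to 90, y -63 to -129 mm, up to 85 mm high. Origin: underside of the base, centre; x runs from catch post to hinge post, y to the side where the strap is parked.
- strap (a joint): Swing strap's angle in rad about the vertical axis of the hinge post: 0 = over the middle of the lid, against the catch post (end stop); grows to 1.75 as it is swung out to the tester's +y side, clockwise seen from above. Stiff hinge: it stays where it is left; about 1 N at the free end moves it.
- strap_pivot (a point): Point on the hinge post's axis at half the strap's thickness (97.5 mm above the bench); turns with the strap: its -x axis points along the strap to the free end, its +y is the strap's trailing side (the side to push on to bring the strap over the lid), z up.
- strap_end (a point): Middle of the strap's free end face, 167 mm from the pivot, axes as strap_pivot. The strap is a bright steel bar 26 mm wide, 10 mm thick, underside 92.5 and top 102.5 mm above the bench, notched on its leading side 122 to 138 mm from the pivot for the catch post. The last 29 mm reach beyond that post, with only the base plate (and perhaps low bystanders) below.
- lever (a joint): Cam lever's angle in rad about its cross pin on the strap: 0 = fully down, lying along the strap towards the free end (end stop); about 1.57 = upright; grows to 2.0 as it leans back towards the hinge post. Stiff: stays where it is left; about 2 to 5 N near its end moves it. Near the bottom the cam presses the foot on the lid.
- lever_pivot (a point): Axis of the lever's cross pin, on the strap's centre line 65 mm from the hinge axis and 18 mm above the strap's top (120.5 mm above the bench); turns with the lever: -x points along the lever to its tip, y along the pin, z out of the lever's upper face (the face to push on).
- lever_tip (a point): Middle of the lever's end, 97 mm from the pin, same axes as lever_pivot. The red grip is 22 mm wide and 11 mm thick and covers the last 56 mm.
- foot: Black pressure foot, 16 mm across, under the strap below the lever pin; origin in its lower face. With the lever upright it clears the lid's boss by 3.5 mm; with the strap over the lid, pushing the lever down drives it onto the boss.
- lid: Loose clear acrylic lid, 100 mm across, lying on the chamber rim and centred by a 6 mm spigot; origin in the middle of its underside flange (at the rim), its steel boss 20 mm across tops out 19 mm above that (83 mm above the bench).
- chamber_top (a point): Centre of the chamber rim, 64 mm above the bench, where the lid's origin belongs.
- movement_box: Bystander: yellow box with clear top, 60 x 60 x 28 mm, right of the chamber in front of the gauge pod; origin at the underside.
- loupe: Bystander: red eye loupe standing, 34 mm across, 34 mm high, left of the chamber; origin at the underside.
- movement_holder: Bystander: black round holder with a watch movement, 60 mm across, 22 mm high; origin at the underside.
- dust_cover: Bystander: glass dust cover with a black knob, 64 mm across, 47 mm high; origin at the underside.
- watch_cushion: Bystander: blue cushion with a watch head on it, 75 x 60 x 31 mm; origin at the underside.
- oil_stand: Bystander: grey round stand with four coloured oil cups, 68 mm across, 22 mm high; origin at the underside.
- tweezers: Bystander: steel tweezers lying on the mat, 130 mm long, 8 mm high; origin in the middle of the underside.
- screwdriver: Bystander: small screwdriver with a green handle lying on the mat, 110 mm long; origin in the middle of the underside.

How it is judged (in metres and radians):
On the way, in this order (a step that is already met when the one before it is completed fails the run):
1. the strap is swung over the lid against the catch post while the lever is still raised (value of joint strap below 0.05 rad and value of joint lever above 1.1 rad), for 0.2 s.
2. the cam lever is pushed fully down and the foot bears on the lid (value of joint lever below 0.1 rad and value of joint strap below 0.05 rad and contact force between foot and lid above 8 N), for 0.2 s.
At the end, for the whole second after the job is handed in: The strap lies over the lid against the catch post (within 0.05 rad), the cam lever is fully down (within 0.1 rad), the foot bears on the lid with more than 8 N, which it does by itself with the lever down, and the lid sits centred on the chamber (within 5 mm), at rest (all of step 2 and horizontal distance between lid and chamber_top below 0.005 m and linear speed of lid below 0.02 m/s); the robot touches nothing.
It fails at once if the lid is lifted or shifted by more than 6 mm (distance of lid from where it was at the start of the episode above 0.006 m).
It fails at once if another thing on the bench is moved by more than 15 mm (distance of any of movement_box, loupe, movement_holder, dust_cover, watch_cushion, oil_stand, tweezers, screwdriver from where it was at the start of the episode above 0.015 m).
It also fails if it takes over 58 s, if anything falls off the work surface, if the arm or the gripper's body presses on something with over 40 N, if the wrist force passes 120 N, or if a joint passes its speed limit or range.

### The arm

A 6-joint arm with a two-finger parallel gripper is mounted at the origin on the work surface. World frame = base frame: x ahead of the robot, y to its left, z up, the work surface at z = 0. Lengths are in mm, angles in degrees, forces in N, time in s.
With the tool pointing down it reaches from about 300 to 850 mm from the base axis. Payload 4.2 kg.
Tool frame: the origin (TCP) lies at the centre of the arm's flange, where the gripper is bolted on; the fingertips stand 191 mm ahead of it and the grasp point (between the pads) lies 172 mm ahead of it; y points along the fingers, x is the direction in which the jaws open and shut, and the axes are right-handed (so a half turn about y gives the same grasp; the last joint's range is limited). The gripper opens to 91 mm and grips with 3 to 60 N. Pads are 32 mm wide; open, the fingers measure 118 mm over their backs; the gripper's body (76 mm by 178 mm) begins 60 mm behind the grasp point.
Start: joints at [75.459, 18.312, 89.639, -0, 72.044, -1.146], TCP at [133.21, 559.355, 404.776] pointing down, gripper open.
Joint ranges: [-177.97, 177.97], [-48.28, 115.42], [12.27, 149.76], [-77.06, 257.06], [2.81, 150.46], [-146.56, 146.56]. Speed limits (degrees/s): [147.25, 147.25, 180, 180, 180, 180].

### API

Orientations are given as [roll, pitch, yaw] about the fixed x, y, z axes, in that order (R = Rz(yaw) Ry(pitch) Rx(roll)).
In Python, from workcell import env gives the robot as it stands.
- The arm moves only by the tool carry_out, never from a script. Its argument "increments" is a list of rows, each a list of 3 entries, a list of its own where there are three numbers: the turn, a rotation vector about the tool's x, y, z in rad, then the shift along the tool's x, y, z in mm, then the closure, from 0 (fully open) to 1 (shut). In form: [[[wx, wy, wz], [dx, dy, dz], claw], ...]. A call has 1 to 10 rows; each row is the pose to reach, as a shift and turn from the pose commanded when the call began, along the tool's axes at that moment; what a row does not reach only later rows make up. A row lasts 1/12 s, in which the tool goes at most 41.7 mm and 7.16 degrees, less where a joint would pass 70% of its speed; a pose out of reach is approached as far as the arm can. A call with a gripper value outside its range is refused whole. The fingers move at their own pace and stop on an object; "force" is the grip in N (left out, the last holds). Time passes only in rows, so rows that repeat a pose let the fingers close. It gives the time, the measured TCP pose, the force and the opening at its end, in the units of the state.
- env.state(): the state, without advancing time (a new reading comes with each control period).
- env.grab_frame(name): name is "side" or "top" or "wrist"; returns a dict with "frame" (420x560x3 uint8, blue, green, red), "z_map" (420x560 float32, mm along the optical axis (not along the pixel's ray), 0 where there is no reading), "camera_matrix" (3x3 intrinsics, pixels), "rvec" (rotation vector, rad) and "tvec" (3), from world to camera coordinates, as OpenCV has them; the wrist camera has in their place "hand_eye" (4x4, takes a point from camera to tool coordinates, whose origin is the TCP and whose axes are the tool frame's). Camera axes: x right, y down, z forward; pixel columns grow to the right and rows downward; lengths in mm; the calibration is good to about 2 mm. A picture is of the moment at which its call begins: read the wrist's pose just before it.
- env.job_done(): hands the job in, once; it reports no verdict.
The state is a dict: "time_s": time; "qpos": joint angles; "qvel": joint speeds; "effort": joint torques, N m; "ee_pos": TCP position; "ee_rot": TCP orientation; "force": force on the tool from outside, world axes, zero at the start; "torque": the same for the moment, N m; "gripper_width": finger opening in mm.
Only numpy, scipy, OpenCV 4.12 (cv2) and the standard library are available. Lean on these libraries where they do the work, as an engineer would, in place of code of your own. Each camera call takes 0.05 s, during which the arm holds its last target. There are 200 camera calls.

## Working session

There is one attempt and no reset: what is moved stays moved. The work goes in short steps, Python scripts to look and compute and a tool call to move; the robot and the scene stay as the last step left them, time stands still between calls to the robot, and variables do not carry over. Pictures are saved under pics/ and viewed, about 8 in all and at most 12, crops included, and the job is handed in when it is done.

Besides the shell and the picture viewer there is one more tool, called in YAML: its name, and indented under it one key for each argument. carry_out: Moves the arm, as the interface text tells. Its arguments: {"type":"object","properties":{"increments":{"type":"array","items":{"type":"array"}},"force":{"type":"number"}},"required":["increments"]}

```bash
mkdir -p pics; ls
cat > h.py <<'E'
import numpy as np, cv2
from workcell import env
def grab(n,save=None):
    f=env.grab_frame(n)
    if save: cv2.imwrite('pics/'+save,f['frame'])
    return f
def world(f,st=None):
    K=f['camera_matrix'];z=f['z_map'];v,u=np.indices(z.shape)
    P=np.stack([(u-K[0,2])/K[0,0]*z,(v-K[1,2])/K[1,1]*z,z],-1)
    R,_=cv2.Rodrigues(np.array(f['rvec'],float));return (P-np.array(f['tvec']).ravel())@R
E
python3 - <<'E'
from h import *
print(env.state())
for n in('side','top'):
    f=grab(n,n+'.png');np.savez(n+'.npz',W=world(f),z=f['z_map'],img=f['frame'])
    print(f['camera_matrix'],f['rvec'],f['tvec'])
E
```

```text
pics
{'time_s': 0.0, 'qpos': array([ 7.54585876e+01,  1.83504288e+01,  8.97077274e+01, -1.72448177e-03,
        7.20437066e+01, -1.14851674e+00]), 'qvel': array([ 0.11323128, -0.08454183,  0.00247614,  0.0247122 , -0.04430496,
       -0.10801268]), 'effort': array([ 1.45348848e-03, -4.12473035e+01, -2.31967843e+01,  7.27920304e-02,
        4.59333602e-02, -1.50429091e-04]), 'ee_pos': array([133.16932663, 559.18216144, 403.92318547]), 'ee_rot': array([-89.99959747,   0.1018752 ,  76.60763785]), 'force': array([-0.31851977, -0.20409091,  0.77221283]), 'torque': array([-0.00210091,  0.00821855, -0.02905598]), 'gripper_width': 91.14483039928989}
[[535.21484286   0.         280.61493204]
 [  0.         535.21484286 226.94138118]
 [  0.           0.           1.        ]] [ 0.1459564  -2.69272393  1.49302514] [ 457.345651    117.5482216  1212.77132547]
[[426.00102017   0.         276.1486437 ]
 [  0.         426.00102017 202.95837971]
 [  0.           0.           1.        ]] [ 2.16026412 -2.20176853  0.09915667] [ -25.29229058  499.87474922 1149.32746594]
```

View pics/top.png

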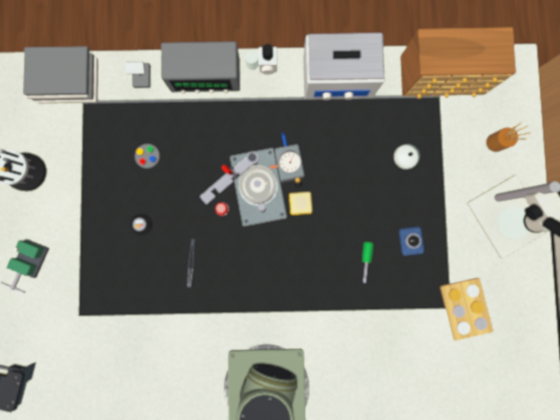

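View pics/side.png

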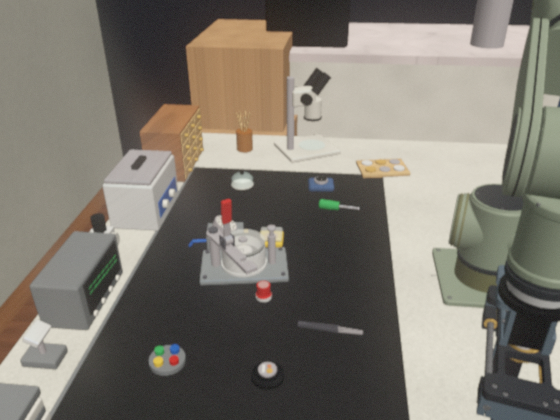

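The top view shows the tester at about (260,185). Its hinge end is up, away from the robot, with the hinge post near (250,160). The strap points left and down to (205,197), with the red lever near (226,170). The loupe is at (222,209), the box at (300,203) and the robot base at the bottom. Next I'll measure these.

Run:
```python
from h import *
d=np.load('top.npz');W=d['W'];img=d['img']
c=cv2.resize(img[130:240,180:330],None,fx=5,fy=5,interpolation=cv2.INTER_CUBIC);cv2.imwrite('pics/topc.png',c)
for n,(u,v) in dict(mat=(350,270),base1=(243,220),loupe=(222,209),box=(300,203),strapend=(205,197),strapmid=(222,185),hinge=(250,160),catch=(262,208),lid=(259,184),dial=(289,162)).items(): print(n,W[v,u].round())
H=W[...,2]
reg=np.zeros(H.shape,bool);reg[140:235,190:320]=1
# base plate
m=reg&(H>10)&(H<18); m[:, :]&=True
pts=W[m][:,:2].astype(np.float32);print(len(pts),cv2.minAreaRect(pts))
# strap
m=reg&(H>97)&(H<107)
print('strap z');p=W[m];
for q in p[::max(1,len(p)//40)]: print(q.round(),end=' ')
d=np.load('side.npz');Ws=d['W'];im=d['img'];
hsv=cv2.cvtColor(im,cv2.COLOR_BGR2HSV)
red=((hsv[...,0]<6)|(hsv[...,0]>174))&(hsv[...,1]>150)&(hsv[...,2]>90)
r=np.zeros_like(red);r[190:235,205:245]=1
print('\nlever side',Ws[red&r].round()[::8])
c=cv2.resize(im[180:310,170:320],None,fx=5,fy=4.6,interpolation=cv2.INTER_CUBIC);cv2.imwrite('pics/sidec.png',c)
```

```text
mat [ 311. -235.    1.]
base1 [454.  57.  16.]
loupe [484. 112.  36.]
box [ 498. -100.   26.]
strapend [511. 147. 107.]
strapmid [541. 104. 102.]
hinge [604.  31. 107.]
catch [479.   2. 113.]
lid [544.   9.  85.]
dial [604. -71.  67.]
1412 ((549.0130615234375, 33.20172119140625), (343.8312072753906, 219.0957794189453), 85.53994750976562)
strap z
[628.  25. 106.] [620.  38. 105.] [612.  38. 107.] [607.  36. 104.] [604.  31. 107.] [602.  34. 101.] [600.  46. 104.] [597.  59. 103.] [597.  26. 103.] [594.  31. 105.] [592.  41. 104.] [590.  52. 103.] [587.  62. 104.] [585.  67. 101.] [582.  67. 105.] [579.  62. 107.] [577.  55. 101.] [569.  57. 103.] [562. 103. 103.] [559.  93. 104.] [556.  88. 103.] [554.  91. 101.] [551. 101. 103.] [549. 111. 103.] [547. 122. 100.] [546.  88. 102.] [544.  99. 102.] [541. 109. 105.] [539. 121. 105.] [536. 131. 105.] [536.  99. 103.] [534. 104. 101.] [531. 104. 103.] [526. 139. 104.] [524. 130.  99.] [518. 149. 106.] [516. 147. 102.] [513. 149. 106.] [511. 152. 104.] [509. 143. 100.] [504. 150. 101.] [498. 143. 101.] 
lever side [[562.  79. 219.]
 [560.  85. 220.]
 [563.  84. 217.]
 [566.  89. 217.]
 [571.  86. 213.]
 [555.  83. 212.]
 [559.  86. 211.]
 [562.  82. 207.]
 [564.  83. 204.]
 [565.  89. 205.]
 [567.  89. 203.]
 [569.  89. 201.]
 [555.  79. 196.]
 [556.  81. 194.]
 [558.  85. 194.]
 [561.  82. 190.]
 [563.  81. 187.]
 [564.  84. 186.]
 [565.  82. 183.]
 [564.  89. 184.]
 [565.  85. 179.]
 [565.  84. 176.]
 [565.  86. 175.]
 [565.  84. 172.]
 [563.  84. 170.]]
```

View pics/topc.png

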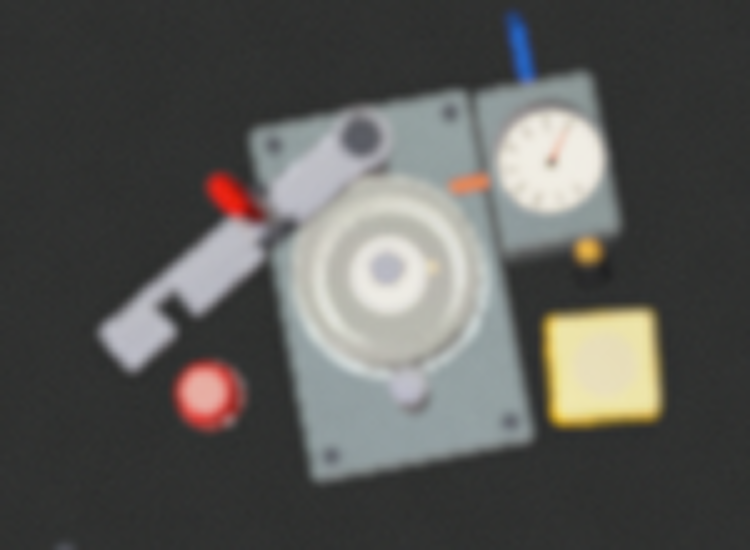

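The crop shows the hinge post at crop pixel (362,135), the catch head at (408,387) and the lid boss at (387,268). The strap's end corners are at (98,333) and (133,374), and the lever stands at (235,200). I'll project these onto their known heights.

```bash
cat >> h.py <<'E'
def ray(f,u,v,h):
    K=f['camera_matrix'];R,_=cv2.Rodrigues(np.array(f['rvec'],float));t=np.array(f['tvec']).ravel()
    d=R.T@np.array([(u-K[0,2])/K[0,0],(v-K[1,2])/K[1,1],1]);c=-R.T@t
    return c+d*(h-c[2])/d[2]
E
python3 - <<'E'
from h import *
f=grab('top');W=world(f)
pt=lambda a,b,h:ray(f,180+a/5-.4,130+b/5-.4,h)
P={n:pt(*q) for n,q in dict(hinge=(362,135,104),catch=(408,387,110.5),boss=(387,268,83),c1=(98,333,102.5),c2=(133,374,102.5),b1=(250,131,14),b2=(467,92,14),b3=(534,438,14),b4=(315,482,14)).items()}
for n in P:print(n,P[n].round(1))
h,c=P['hinge'],P['catch'];e=(P['c1']+P['c2'])/2
b=(P['b1']+P['b2']+P['b3']+P['b4'])/4
a=np.degrees(np.arctan2(*(h-c)[1::-1]));print('axis',a,np.linalg.norm((h-c)[:2]),'centre by posts',(h+c)/2,'base',b)
q=P['b1']+P['b2']-P['b3']-P['b4'];print('base axis',np.degrees(np.arctan2(q[1],q[0])))
print('strap',np.degrees(np.arctan2(*(e-h)[1::-1])),np.linalg.norm((e-h)[:2]))
E
```

```text
hinge [613.3  25.7 104. ]
catch [482.2   3.9 110.5]
boss [546.8  14.6  83. ]
c1 [513.5 162.2 102.5]
c2 [492.1 144.4 102.5]
b1 [634.4  92.4  14. ]
b2 [654.2 -29.   14. ]
b3 [460.  -62.4  14. ]
b4 [438.   58.7  14. ]
axis 9.420386025083001 132.9021073458632 centre by posts [547.72289802  14.7935765  107.25      ] base [546.65530225  14.92836893  14.        ]
base axis 9.750097784702046
strap 130.8866234574321 168.8306364207533
```

carry_out:
  increments:
    - [[0,0.06,0],[-20,0,-35],1]
    - [[0,0.12,0],[-40,0,-69],1]
    - [[0,0.18,0],[-60,0,-103],1]
    - [[0,0.25,0],[-80,0,-137],1]
    - [[0,0.31,0],[-100,0,-171],1]
    - [[0,0.37,0],[-120,0,-205],1]
    - [[0,0.43,0],[-140,0,-239],1]
    - [[0,0.49,0],[-160,0,-273],1]
    - [[0,0.56,0],[-180,0,-307],1]
    - [[0,0.623,0],[-200,0,-341],1]
  force: 20

```text
time_s: 0.98
ee_pos: [419.6, 284.1, 404.7]
ee_rot: [-90.0, 0.0, 40.7]
force: [0.9, -0.2, -0.3]
gripper_width: 27.3
```

carry_out:
  increments:
    - [[0,0,0],[4,0,-40],1]
    - [[0,0,0],[8,0,-80],1]
    - [[0,0,0],[13,0,-125],1]
    - [[0,0,0],[17,0,-165],1]
    - [[0,0,0],[17,0,-170.5],1]
    - [[0,0,0],[17,30,-170.5],1]
    - [[0,0,0],[17,62,-170.5],1]
    - [[0,0,0],[17,95,-170.5],1]
    - [[0,0,0],[17,127.7,-170.5],1]
    - [[0,0,0],[17,127.7,-170.5],1]

```text
time_s: 1.82
ee_pos: [540.5, 167.6, 270.9]
ee_rot: [-89.7, 0.7, 40.9]
force: [-2.1, -0.7, -0.6]
gripper_width: 0.7
```

Run:
```python
from h import *
s=env.state();print(s['ee_pos'],s['ee_rot'],s['gripper_width'],s['force'])
a=grab('top')['frame'][120:250,160:340];b=grab('side')['frame'][170:310,150:330]
cv2.imwrite('pics/m1.png',np.hstack([cv2.resize(a,(400,300),interpolation=3),cv2.resize(b,(400,300),interpolation=3)]))
H=np.array([611.1,25.8])
for k in range(0,9):
    for ph in [130.9+k*7.6]:pass
```

```text
[540.51827892 167.63962667 270.87213879] [-89.65586122   0.70661698  40.91454574] 0.6780765201863321 [-2.08686315 -0.66324135 -0.55941609]
```

View pics/m1.png

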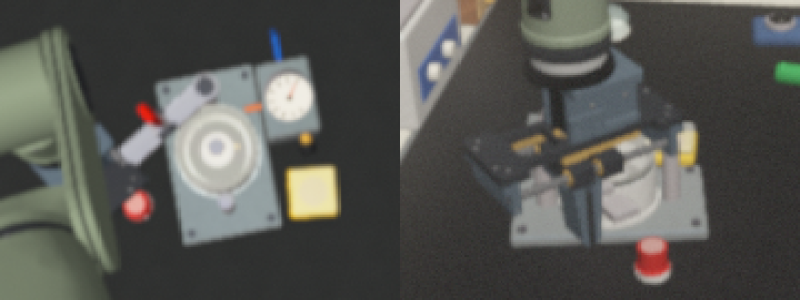

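The gripper is beyond the strap end on its trailing side and clear of the lever. I'll work out the rows for the sweep.

```bash
cat > sw.py <<'E'
import numpy as np
H=np.array([611.1,25.8])
def tgt(ph,off=26.5,rho=152):
    p=np.radians(ph);return H+rho*np.array([np.cos(p),np.sin(p)])+off*np.array([np.sin(p),-np.cos(p)])
def rows(p0,yaw0,phs,off=26.5):
    y=np.radians(yaw0);X=np.array([np.cos(y),np.sin(y)]);Z=np.array([-np.sin(y),np.cos(y)])
    for ph in phs:
        d=tgt(ph,off)-p0;print(ph,'wy %.3f dx %.1f dz %.1f'%(-np.radians(ph-90-yaw0),d@X,d@Z))
E
python3 - <<'E'
from sw import *
rows(np.array([543,168]),40.9,131+np.arange(10)*3.3)
p=tgt(131+9*3.3);print(p)
rows(p,131+9*3.3-90,[163.5,166.5,169.5,172.5,175.5,178.5,181.5,184,186,187.5])
p=tgt(187.5);print(p);rows(p,97.5,[188.5,189.5,190.5,191.5,192.5])
E
```

```text
131.0 wy -0.002 dx -15.4 dz -0.0
134.3 wy -0.059 dx -24.2 dz 1.2
137.6 wy -0.117 dx -33.0 dz 2.0
140.9 wy -0.175 dx -41.9 dz 2.2
144.2 wy -0.232 dx -50.8 dz 1.9
147.5 wy -0.290 dx -59.7 dz 1.2
150.8 wy -0.347 dx -68.5 dz -0.1
154.1 wy -0.405 dx -77.2 dz -1.9
157.4 wy -0.463 dx -85.7 dz -4.2
160.7 wy -0.520 dx -94.2 dz -7.0
[476.40088677 101.04891291]
163.5 wy -0.049 dx -7.5 dz 1.1
166.5 wy -0.101 dx -15.5 dz 1.9
169.5 wy -0.154 dx -23.6 dz 2.3
172.5 wy -0.206 dx -31.6 dz 2.2
175.5 wy -0.258 dx -39.7 dz 1.7
178.5 wy -0.311 dx -47.7 dz 0.8
181.5 wy -0.363 dx -55.7 dz -0.5
184 wy -0.407 dx -62.3 dz -1.9
186 wy -0.442 dx -67.5 dz -3.3
187.5 wy -0.468 dx -71.4 dz -4.4
[456.94143698  32.23330761]
188.5 wy -0.017 dx -2.7 dz 0.4
189.5 wy -0.035 dx -5.3 dz 0.8
190.5 wy -0.052 dx -8.0 dz 1.2
191.5 wy -0.070 dx -10.7 dz 1.5
192.5 wy -0.087 dx -13.3 dz 1.7
```

carry_out:
  increments:
    - [[0,0,0],[-15.4,0,0],1]
    - [[0,-0.059,0],[-24.2,0,1.2],1]
    - [[0,-0.117,0],[-33,0,2],1]
    - [[0,-0.175,0],[-41.9,0,2.2],1]
    - [[0,-0.232,0],[-50.8,0,1.9],1]
    - [[0,-0.29,0],[-59.7,0,1.2],1]
    - [[0,-0.347,0],[-68.5,0,0],1]
    - [[0,-0.405,0],[-77.2,0,-1.9],1]
    - [[0,-0.463,0],[-85.7,0,-4.2],1]
    - [[0,-0.52,0],[-94.2,0,-7],1]

```text
time_s: 2.75
ee_pos: [477.0, 101.4, 280.0]
ee_rot: [-90.3, -0.2, 70.9]
force: [-0.7, 1.2, 0.3]
gripper_width: 1.1
```

carry_out:
  increments:
    - [[0,-0.049,0],[-7.5,0,1.1],1]
    - [[0,-0.101,0],[-15.5,0,1.9],1]
    - [[0,-0.154,0],[-23.6,0,2.3],1]
    - [[0,-0.206,0],[-31.6,0,2.2],1]
    - [[0,-0.258,0],[-39.7,0,1.7],1]
    - [[0,-0.311,0],[-47.7,0,0.8],1]
    - [[0,-0.363,0],[-55.7,0,-0.5],1]
    - [[0,-0.407,0],[-62.3,0,-1.9],1]
    - [[0,-0.442,0],[-67.5,0,-3.3],1]
    - [[0,-0.468,0],[-71.4,0,-4.4],1]

```text
time_s: 3.58
ee_pos: [457.7, 32.2, 279.8]
ee_rot: [-90.3, -0.0, 97.6]
force: [0.2, 0.7, 1.1]
gripper_width: 0.7
```

carry_out:
  increments:
    - [[0,0,0],[0,0,0],1]
    - [[0,-0.017,0],[-2.7,0,0.4],1]
    - [[0,-0.017,0],[-2.7,0,0.4],1]

```text
time_s: 3.83
ee_pos: [457.6, 29.6, 278.5]
ee_rot: [-90.2, 0.0, 98.5]
force: [-0.1, 0.5, 0.5]
gripper_width: 0.6
```

carry_out:
  increments:
    - [[0,-0.017,0],[-2.7,0,0.4],1]
    - [[0,-0.017,0],[-4,0,0.4],1]
    - [[0,-0.017,0],[-5.3,0,0.4],1]
    - [[0,-0.017,0],[-5.3,0,0.4],1]
    - [[0,-0.017,0],[-5.3,0,0.4],1]

```text
time_s: 4.25
ee_pos: [457.4, 24.1, 276.9]
ee_rot: [-90.0, 0.0, 99.5]
force: [0.2, 0.1, -0.4]
gripper_width: 0.6
```

carry_out:
  increments:
    - [[0,0,0],[-1.5,0,0],1]
    - [[0,0,0],[-3,0,0],1]
    - [[0,0,0],[-4,0,0],1]
    - [[0,0,0],[-4,0,0],1]

```text
time_s: 4.58
ee_pos: [457.8, 21.1, 276.9]
ee_rot: [-90.0, -0.2, 99.4]
force: [-0.9, 6.8, 0.6]
gripper_width: 0.5
```

Run:
```python
from h import *
s=env.state();print(s['ee_pos'],s['ee_rot'],s['force'])
a=grab('top')['frame'][120:250,160:340];b=grab('side')['frame'][170:310,150:330]
cv2.imwrite('pics/m2.png',np.hstack([cv2.resize(a,(400,300),interpolation=3),cv2.resize(b,(400,300),interpolation=3)]))
```

```text
[457.76443578  21.0872887  276.89971496] [-89.96027805  -0.20372442  99.36373006] [-0.8859128   6.75826778  0.6227315 ]
```

View pics/m2.png

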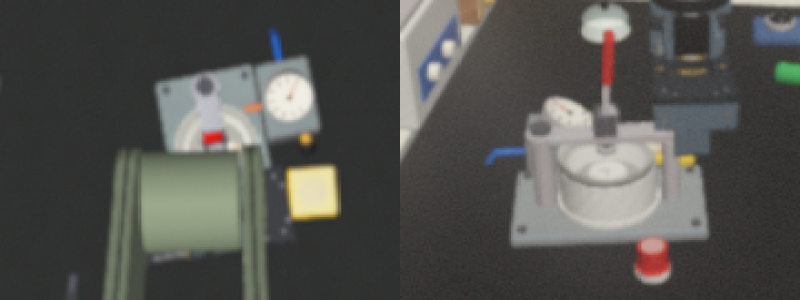

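The strap is against the stop: the reaction is 6.8 N, and the side view shows it over the lid at the catch post with the lever upright at about (608,70). Next I'll retreat, rise and go over to the hinge side of the lever.

carry_out:
  increments:
    - [[0,0,0],[4,0,0],1]
    - [[0,0,0],[15,0,0],1]
    - [[0,0,0],[28,0,0],1]
    - [[0,0,0],[28,-25,0],1]
    - [[0,0,0],[28,-60,0],1]
    - [[0,0,0],[28,-95,0],1]
    - [[0,0,0],[28,-130,0],1]
    - [[0,0,0],[28,-165,0],1]
    - [[0,0,0],[28,-180,0],1]
    - [[0,0,0],[28,-180,0],1]

```text
time_s: 5.52
ee_pos: [453.8, 48.3, 461.2]
ee_rot: [-90.5, 0.1, 99.5]
force: [-0.3, 0.3, 0.7]
gripper_width: 0.7
```

carry_out:
  increments:
    - [[0,0,0],[-15,0,-25],1]
    - [[0,0,0],[-30,0,-55],1]
    - [[0,0,0],[-48,0,-85],1]
    - [[0,0,0],[-48,0,-115],1]
    - [[0,0,0],[-48,0,-142],1]
    - [[0,0,0],[-48,0,-142],1]
    - [[0,0,0],[-48,0,-142],1]

```text
time_s: 6.1
ee_pos: [602.2, 24.3, 454.4]
ee_rot: [-89.7, -0.0, 99.5]
force: [-0.6, 0.2, 0.8]
gripper_width: 0.3
```

Run:
```python
from h import *
s=env.state();print(s['ee_pos'],s['ee_rot'],s['force'])
f=grab('side');W=world(f);a=grab('top')['frame'][120:250,160:340];b=f['frame'][130:310,130:330]
cv2.imwrite('pics/m3.png',np.hstack([cv2.resize(a,(360,300),interpolation=3),cv2.resize(b,(440,400),interpolation=3)[:300]]) )
hsv=cv2.cvtColor(f['frame'],cv2.COLOR_BGR2HSV)
red=((hsv[...,0]<6)|(hsv[...,0]>174))&(hsv[...,1]>150)&(W[...,2]>130)&(W[...,2]<240)&(abs(W[...,0]-540)<80)
p=W[red];o=p.copy()
H=np.array([611.1,25.8]);d=np.array([-.986,-.167]);t=np.array([-.167,.986])
q=np.c_[(p[:,:2]-H)@d,(p[:,:2]-H)@t,p[:,2]];q=q[np.argsort(q[:,2])]
print(len(q));print(q[::max(1,len(q)//25)].round())
```

```text
[602.18355805  24.30392085 454.35568951] [-8.97390394e+01 -2.39488389e-02  9.94827222e+01] [-0.57331834  0.19216843  0.75128662]
99
[[ 74.   7. 166.]
 [ 72.   9. 169.]
 [ 68.  10. 170.]
 [ 70.  10. 172.]
 [ 72.   8. 173.]
 [ 75.   8. 176.]
 [ 75.   6. 177.]
 [ 77.   6. 180.]
 [ 75.   7. 180.]
 [ 77.   6. 182.]
 [ 71.   8. 183.]
 [ 77.   8. 185.]
 [ 69.   9. 187.]
 [ 73.   8. 188.]
 [ 77.  12. 190.]
 [ 71.  13. 191.]
 [ 71.  11. 192.]
 [ 69.   5. 194.]
 [ 71.  13. 196.]
 [ 75.  11. 197.]
 [ 75.   8. 198.]
 [ 71.  10. 199.]
 [ 71.   8. 201.]
 [ 78.   8. 202.]
 [ 78.   6. 204.]
 [ 72.   9. 206.]
 [ 69.   6. 207.]
 [ 74.  12. 210.]
 [ 72.  11. 212.]
 [ 78.   6. 214.]
 [ 72.  12. 215.]
 [ 76.   7. 217.]
 [ 76.   6. 219.]]
```

View pics/m3.png

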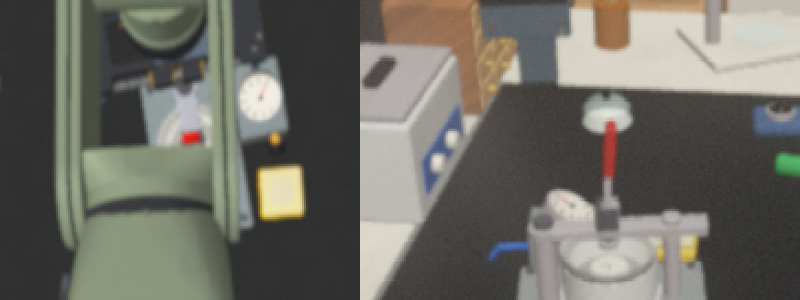

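The strap sits along the tester axis over the catch post. The lever is nearly upright: 8 mm of forward lean, centred on the strap line. The finger is over the hinge side. Next come the arc rows.

Run:
```python
import numpy as np
for a in [92,85,78,71,64,57,50,43,36,30,24,18,13,9,6,3,1,0,-1.5,-3]:
    t=np.radians(a);s=75*np.cos(t)-5.5*np.sin(t);h=75*np.sin(t)+5.5*np.cos(t)
    print(a,'dz %.1f dy %.1f'%(65+s-16-10,457-(311.5+h)))
```

```text
92 dz 30.9 dy 70.7
85 dz 40.1 dy 70.3
78 dz 49.2 dy 71.0
71 dz 58.2 dy 72.8
64 dz 66.9 dy 75.7
57 dz 75.2 dy 79.6
50 dz 83.0 dy 84.5
43 dz 90.1 dy 90.3
36 dz 96.4 dy 97.0
30 dz 101.2 dy 103.2
24 dz 105.3 dy 110.0
18 dz 108.6 dy 117.1
13 dz 110.8 dy 123.3
9 dz 112.2 dy 128.3
6 dz 113.0 dy 132.2
3 dz 113.6 dy 136.1
1 dz 113.9 dy 138.7
0 dz 114.0 dy 140.0
-1.5 dz 114.1 dy 142.0
-3 dz 114.2 dy 143.9
```

carry_out:
  increments:
    - [[0,0,0],[0,20,0],1]
    - [[0,0,0],[0,45,0],1]
    - [[0,0,0],[0,70,0],1]
    - [[0,0,0],[0,70,0],1]
    - [[0,0,0],[0,70,0],1]

```text
time_s: 6.62
ee_pos: [600.3, 24.0, 386.6]
ee_rot: [-89.8, -0.0, 99.5]
force: [-0.1, -0.1, 0.0]
gripper_width: 0.6
```

carry_out:
  increments:
    - [[0,0,0],[0,0,18],1]
    - [[0,0,0],[0,0,32],1]
    - [[0,0,0],[0,0.5,40],1]
    - [[0,0,0],[0,1,49],1]
    - [[0,0,0],[0,2.8,58],1]
    - [[0,0,0],[0,5.7,67],1]
    - [[0,0,0],[0,9.6,75],1]
    - [[0,0,0],[0,14.5,83],1]
    - [[0,0,0],[0,20,90],1]
    - [[0,0,0],[0,27,96.4],1]

```text
time_s: 7.45
ee_pos: [505.4, 7.8, 359.4]
ee_rot: [-90.0, 0.0, 99.5]
force: [0.3, -0.7, 2.1]
gripper_width: 0.7
```

carry_out:
  increments:
    - [[0,0,0],[0,6,4.8],1]
    - [[0,0,0],[0,13,9],1]
    - [[0,0,0],[0,20,12],1]
    - [[0,0,0],[0,26,14.4],1]
    - [[0,0,0],[0,31,15.8],1]
    - [[0,0,0],[0,35,16.6],1]
    - [[0,0,0],[0,38,17],1]
    - [[0,0,0],[0,40,17.3],1]

```text
time_s: 8.12
ee_pos: [489.0, 5.2, 319.5]
ee_rot: [-89.9, -0.0, 99.5]
force: [-3.1, -2.2, 3.9]
gripper_width: 0.5
```

carry_out:
  increments:
    - [[0,0,0],[0,2,0.3],1]
    - [[0,0,0],[0,4,0.3],1]
    - [[0,0,0],[0,4,0.3],1]

```text
time_s: 8.37
ee_pos: [488.6, 5.1, 317.0]
ee_rot: [-90.0, 0.0, 99.5]
force: [-6.2, -3.3, 11.8]
gripper_width: 0.4
```

carry_out:
  increments:
    - [[0,0,0],[0,2,0],1]
    - [[0,0,0],[0,4,0],1]
    - [[0,0,0],[0,4,0],1]
    - [[0,0,0],[0,4,0],1]

```text
time_s: 8.7
ee_pos: [488.3, 5.1, 316.5]
ee_rot: [-90.1, 0.0, 99.5]
force: [-13.7, -1.9, 35.4]
gripper_width: 0.5
```

The lever is on a hard stop: 24 N more force moved it only 0.5 mm. I'll back off straight up and look.

carry_out:
  increments:
    - [[0,0,0],[0,-8,0],1]
    - [[0,0,0],[0,-25,0],1]
    - [[0,0,0],[0,-60,0],1]
    - [[0,0,0],[0,-95,0],1]
    - [[0,0,0],[0,-130,0],1]
    - [[0,0,0],[35,-150,0],1]
    - [[0,0,0],[75,-150,0],1]
    - [[0,0,0],[115,-150,0],1]
    - [[0,0,0],[155,-150,0],1]
    - [[0,0,0],[190,-150,0],1]

```text
time_s: 9.53
ee_pos: [457.3, 195.1, 462.1]
ee_rot: [-90.1, -0.1, 99.5]
force: [1.2, -0.3, 0.6]
gripper_width: 0.4
```

carry_out:
  increments:
    - [[0,0,0],[40,0,0],1]
    - [[0,0,0],[80,0,0],1]
    - [[0,0,0],[110,0,0],1]
    - [[0,0,0],[110,0,0],1]
    - [[0,0,0],[110,0,0],1]

```text
time_s: 9.95
ee_pos: [439.4, 302.9, 461.3]
ee_rot: [-90.0, -0.0, 99.6]
force: [0.6, -0.3, -0.2]
gripper_width: 0.3
```

Run:
```python
from h import *
s=env.state();print(s['time_s'],s['ee_pos'],s['force'])
f=grab('top');W=world(f);a=f['frame'][120:250,160:340]
g=grab('side');b=g['frame'][170:310,150:330]
cv2.imwrite('pics/m4.png',np.hstack([cv2.resize(x,(400,300),interpolation=3) for x in(a,b)]))
hsv=cv2.cvtColor(f['frame'],cv2.COLOR_BGR2HSV)
H=np.array([611.1,25.8]);d=np.array([-.986,-.167]);t=np.array([-.167,.986])
red=((hsv[...,0]<6)|(hsv[...,0]>174))&(hsv[...,1]>150)
al=(W[...,:2]-H)@d;tr=(W[...,:2]-H)@t
m=red&(abs(tr)<30)&(al>40)&(al<200);print(m.sum())
q=np.c_[al[m],tr[m],W[m][:,2]];print(q.min(0),q.max(0),q.mean(0),np.polyfit(q[:,0],q[:,2],1),np.polyfit(q[:,0],q[:,1],1))
```

```text
9.95 [439.41145441 302.85762167 461.33217577] [ 0.59163926 -0.30797893 -0.17924351]
142
[108.6246603   -9.17743045 121.75536294] [159.31171633   8.87463919 130.0415335 ] [ 1.34183346e+02 -1.18070109e-01  1.26573701e+02] [-2.01578382e-03  1.26844185e+02] [ 0.00122747 -0.282776  ]
```

View pics/m4.png

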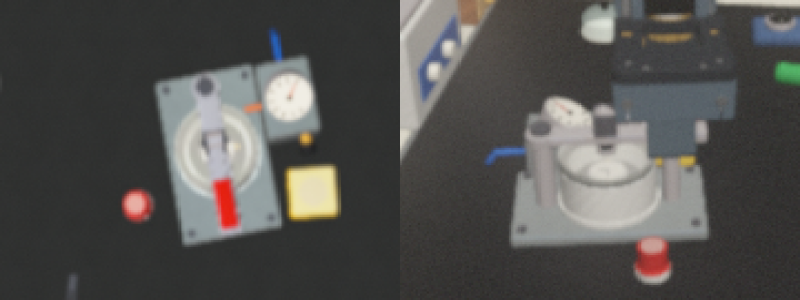

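The strap lies over the lid along the tester axis (0.001 rad off). The red lever is flat: its slope is 0.002 rad and its top face is 126.6 mm up. The lid looks centred, and the loupe and box haven't moved. The arm is clear, so I'm handing the job in.

```bash
python3 -c "
from workcell import env
print(env.job_done())"
```

```text
the job is handed in; nothing more can be done
None
```

The lid is clamped and the job is handed in, at about 10 s of the 58 s allowed; no verdict was reported. I swung the strap over the lid with the closed fingers until it hit its stop, where the reaction was about 7 N. Then I pushed the red lever down from the hinge side in an arc until it met a hard stop, at about 35 N vertical. After that I moved the arm clear.

**Last checks:**
- **Strap and lever:** the lever, and so the strap, lines up with the tester axis to about 0.001 rad. The lever is flat to about 0.002 rad, with its top 126.6 mm above the bench (expected about 126).
- **Lid and bystanders:** in the last pictures the lid looked centred, and the loupe and movement box were where they started. I did not measure any of these, and the last views did not show all the other bystanders.
- **Arm:** it touched nothing at the end, with wrist force below 1 N.
- **Not checked:** I could not measure the foot's force on the lid; I inferred it from the lever being fully down.
- **Mismatch:** the strap met the finger about 6 mm later than I calculated. The closed fingers are probably thinner than I assumed.

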